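# Find the tally counter with the tired key and set it aside for repair

## Robot

A 6-joint arm with a two-finger parallel gripper is mounted at the origin on a cart in front of the work surface, level with it; the furniture and walls round the work are solid. World frame = base frame: x ahead of the robot, y to its left, z up, the work surface at z = 0. Lengths are in mm, angles in rad, forces in N, time in s.
With the tool pointing down it reaches from about 225 to 875 mm from the base axis. Payload 3.4 kg.
Tool frame: the origin (TCP) lies midway between the tips of the shut fingers; the grasp point (between the pads) lies 19 mm behind it; z points along the fingers, y is the direction in which the jaws open and shut (so a half turn about z gives the same grasp; the last joint's range is limited). The gripper opens to 85 mm and grips with 20 to 120 N. Pads are 22 mm wide; open, the fingers measure 114 mm over their backs; the gripper's body (76 mm by 85 mm) begins 54 mm behind the grasp point. The pads swing forward as they close: fully open they stand 13 mm farther back than shut.
Start: joints at [1.119, 0.276, 1.505, -0, 1.361, -0.121], TCP at [186.777, 543.854, 231.328] pointing down, gripper open.
Joint ranges: [-2.89, 2.89], [-0.75, 2.08], [0.22, 2.7], [-1.18, 4.32], [0.11, 2.71], [-2.7, 2.7]. Speed limits (rad/s): [2.57, 2.57, 3.14, 3.14, 3.14, 3.14].

## Interface

Orientations are given as a 3x3 rotation matrix whose columns are the frame's x, y, z axes.
In Python, from rig import manip gives the robot as it stands. Calls block until the motion is done:
- manip.goto(position, orientation): joint-space move of the TCP to a pose.
- manip.line_to(position, ori=None, vel=150): straight line of the TCP; ori=None keeps the orientation; vel is the mean speed in mm/s.
- manip.move_joints(angles): joint-space move.
- manip.command_gripper(opening, squeeze=None): finger opening in mm; squeeze is the grip in N (None keeps the last); returns when the fingers have stopped.
- manip.sleep(seconds).
- manip.solve_ik(position, orientation): joint angles nearest the present ones, or None.
- manip.read_state(): the state.
- manip.capture(name): name is "scene" or "top" or "wrist"; returns a dict with "image" (420x560x3 uint8, red, green, blue), "camera_matrix" (3x3 intrinsics, pixels), "camera_from_world" (4x4, takes a point from world to camera coordinates). Camera axes: x right, y up, looking along -z (the intrinsics and any distortion apply to the point x, -y, -z); pixel columns grow to the right and rows downward; lengths in mm; the calibration is good to about 2 mm. A picture is of the moment at which its call begins. There is no depth.
A pose or a line that the arm cannot do raises manip.IKError and nothing moves.
- manip.sign_off(): hands the job in, once; it reports no verdict.
The state is a dict: "time": time; "joint_pos": joint angles; "joint_vel": joint speeds; "tau": joint torques, N m; "position": TCP position; "orientation": TCP orientation; "ft_force": force on the tool from outside, world axes, zero at the start; "torque": the same for the moment, N m; "opening": finger opening in mm.
Only numpy, scipy, OpenCV 4.12 (cv2) and the standard library are available. Lean on these libraries where they do the work, as an engineer would, in place of code of your own. Each camera call takes 0.05 s, during which the arm holds its last target.

## Task

One of the three tally counters by the plates has a tired key spring and miscounts. Press every counter's key gently down through its click, so that each one counts on and you feel which key is clearly the lightest, without leaning on the keys at their stops. Then stand that counter upright in the steel repair tray; leave the two sound ones where they are, and the plates and the marker undisturbed.

Things in the scene. Friction and masses are not known exactly. Their poses are not given: they have to be found in the camera images.
- counter_a: One of three desk tally counters that look alike: black base plate 60 x 56 x 5 mm, bright round drum housing on it (46 mm across, flat front and back faces 28 mm apart, its top 49 mm up, window on the front) and a round black push key on top. Mass about 0.26 kg. Origin: centre of the underside; x points to the back, z up. Grasp across the two flat faces (along x), 20 to 40 mm up.
- counter_b: One of three desk tally counters that look alike: black base plate 60 x 56 x 5 mm, bright round drum housing on it (46 mm across, flat front and back faces 28 mm apart, its top 49 mm up, window on the front) and a round black push key on top. Mass about 0.26 kg. Origin: centre of the underside; x points to the back, z up. Grasp across the two flat faces (along x), 20 to 40 mm up.
- counter_c: One of three desk tally counters that look alike: black base plate 60 x 56 x 5 mm, bright round drum housing on it (46 mm across, flat front and back faces 28 mm apart, its top 49 mm up, window on the front) and a round black push key on top. Mass about 0.26 kg. Origin: centre of the underside; x points to the back, z up. Grasp across the two flat faces (along x), 20 to 40 mm up.
- key_a: Sprung push key of counter a: flat round head 18 mm across, straight above the counter's origin; its top stands 64 to 72 mm above the underside at rest (heads differ). Pressed straight down it goes 7.5 mm to a dead stop: force climbs, peaks 2 to 4 mm down, then drops by a third or more: the click. Sound keys peak at 5.5 to 9 N, the tired one under 4 N. Over 18 N bends it. Springs back. Origin: on its axis inside the housing, 45 mm above the underside at rest.
- wheel_a (a joint): Units count wheel of counter a, rad, grows; pressing the key through its click to the stop turns it about 0.6 rad on; it has counted from 0.4 rad (key 5.3 mm down). It stays there when the key springs back. Starts at 0.
- key_b: Sprung push key of counter b: flat round head 18 mm across, straight above the counter's origin; its top stands 64 to 72 mm above the underside at rest (heads differ). Pressed straight down it goes 7.5 mm to a dead stop: force climbs, peaks 2 to 4 mm down, then drops by a third or more: the click. Sound keys peak at 5.5 to 9 N, the tired one under 4 N. Over 18 N bends it. Springs back. Origin: on its axis inside the housing, 45 mm above the underside at rest.
- wheel_b (a joint): Units count wheel of counter b, rad, grows; pressing the key through its click to the stop turns it about 0.6 rad on; it has counted from 0.4 rad (key 5.3 mm down). It stays there when the key springs back. Starts at 0.
- key_c: Sprung push key of counter c: flat round head 18 mm across, straight above the counter's origin; its top stands 64 to 72 mm above the underside at rest (heads differ). Pressed straight down it goes 7.5 mm to a dead stop: force climbs, peaks 2 to 4 mm down, then drops by a third or more: the click. Sound keys peak at 5.5 to 9 N, the tired one under 4 N. Over 18 N bends it. Springs back. Origin: on its axis inside the housing, 45 mm above the underside at rest.
- wheel_c (a joint): Units count wheel of counter c, rad, grows; pressing the key through its click to the stop turns it about 0.6 rad on; it has counted from 0.4 rad (key 5.3 mm down). It stays there when the key springs back. Starts at 0.
- repair_tray: Shallow open tray of pressed steel, fixed, 200 x 150 mm (x by y) and 22 mm high, walls 2 mm, floor 3 mm thick. Origin: centre of the underside; x along the long side.
- plate_a: Closed petri dish, 91 mm across, 15 mm high, the lower of two stacked; origin: centre of the underside.
- plate_b: Closed petri dish, 91 mm across, 15 mm high, the upper of two stacked; origin: centre of the underside.
- plate_e: Closed petri dish on its own, 91 mm across, 15 mm high; origin: centre of the underside.
- marker: Marker pen lying on the worktop, 130 mm long, 13 mm thick; origin: under its middle, y along it.
- snap_a: Sprung click ball (4 mm) inside counter a, out of sight and not to be touched. At rest it bears on the key with 1.8 N or more in a sound counter, under 0.9 N in the tired one. Origin: centre of the ball.
- snap_b: Sprung click ball (4 mm) inside counter b, out of sight and not to be touched. At rest it bears on the key with 1.8 N or more in a sound counter, under 0.9 N in the tired one. Origin: centre of the ball.
- snap_c: Sprung click ball (4 mm) inside counter c, out of sight and not to be touched. At rest it bears on the key with 1.8 N or more in a sound counter, under 0.9 N in the tired one. Origin: centre of the ball.
Things that resemble listed ones, but are neither listed nor needed, are in the scene too. What is shaped like the counter_c but orange is not meant.

How it is judged (in metres and radians):
On the way, in this order (a step that is already met when the one before it is completed fails the run):
1. all three keys have been pressed through their click: every count wheel has stepped on (value of joint each of wheel_a, wheel_b, wheel_c above 0.4 rad), for 0.05 s.
2. the tired counter is lifted (((contact force between snap_a and key_a below 1.1 N and height (world z) of counter_a above 0.03 m) or (contact force between snap_b and key_b below 1.1 N and height (world z) of counter_b above 0.03 m) or (contact force between snap_c and key_c below 1.1 N and height (world z) of counter_c above 0.03 m))), for 0.1 s.
At the end, for the whole second after the job is handed in: The counter with the lightest key stands upright (within 6 degrees) and at rest on the floor of the repair tray; the two sound ones stand upright within 30 mm of where they were; every count wheel has stepped on by at least 0.4 rad (all of step 1 and ((contact force between snap_a and key_a below 1.1 N and x of counter_a in the frame of repair_tray between -0.075 and 0.075 m and y of counter_a in the frame of repair_tray between -0.052 and 0.052 m and z of counter_a in the frame of repair_tray below 0.008 m and angle between each of counter_a, counter_b, counter_c's own z axis and vertical below 0.1 rad and linear speed of counter_a below 0.02 m/s and distance of each of counter_b, counter_c from where it was at the start of the episode below 0.03 m) or (contact force between snap_b and key_b below 1.1 N and x of counter_b in the frame of repair_tray between -0.075 and 0.075 m and y of counter_b in the frame of repair_tray between -0.052 and 0.052 m and z of counter_b in the frame of repair_tray below 0.008 m and angle between each of counter_b, counter_a, counter_c's own z axis and vertical below 0.1 rad and linear speed of counter_b below 0.02 m/s and distance of each of counter_a, counter_c from where it was at the start of the episode below 0.03 m) or (contact force between snap_c and key_c below 1.1 N and x of counter_c in the frame of repair_tray between -0.075 and 0.075 m and y of counter_c in the frame of repair_tray between -0.052 and 0.052 m and z of counter_c in the frame of repair_tray below 0.008 m and angle between each of counter_c, counter_a, counter_b's own z axis and vertical below 0.1 rad and linear speed of counter_c below 0.02 m/s and distance of each of counter_a, counter_b from where it was at the start of the episode below 0.03 m))); the robot touches nothing.
It fails at once if key a is leaned on with more than 18 N (contact force between key_a and the fingers above 18 N or contact force between key_a and the arm above 18 N).
It fails at once if key b is leaned on with more than 18 N (contact force between key_b and the fingers above 18 N or contact force between key_b and the arm above 18 N).
It fails at once if key c is leaned on with more than 18 N (contact force between key_c and the fingers above 18 N or contact force between key_c and the arm above 18 N).
It fails at once if a plate or the marker is moved by more than 20 mm (distance of any of plate_a, plate_b, plate_e, marker from where it was at the start of the episode above 0.02 m).
It also fails if it takes over 72 s, if anything falls off the work surface, if the arm or the gripper's body presses on something with over 40 N, if the wrist force passes 120 N, or if a joint passes its speed limit or range.

## Working session

There is one attempt and no reset: what is moved stays moved. The work goes in short steps, each a Python script; the robot and the scene stay as the last script left them, time stands still between calls to the robot, and variables do not carry over. Pictures are saved under pics/ and viewed, and the job is handed in when it is done.

```bash
ls; mkdir -p pics
python3 - <<'E'
from rig import manip
import cv2
for n in ("scene","top","wrist"):
    c=manip.capture(n); cv2.imwrite(f"pics/{n}0.png",c["image"][:,:,::-1])
    print(n,c["camera_matrix"].tolist(),c["camera_from_world"].round(3).tolist(),[k for k in c])
s=manip.read_state();print(s)
E
```

```text
pics
scene [[407.63670244547893, 0.0, 276.58495950659506], [0.0, 407.63670244547893, 211.18975961975912], [0.0, 0.0, 1.0]] [[0.804, -0.594, -0.003, -402.795], [0.376, 0.505, 0.777, -212.519], [-0.461, -0.626, 0.629, -920.955], [0.0, 0.0, 0.0, 1.0]] ['image', 'camera_matrix', 'camera_from_world']
top [[380.89329675575004, 0.0, 276.6199072889599], [0.0, 380.89329675575004, 209.45979825721744], [0.0, 0.0, 1.0]] [[0.019, -1.0, 0.004, -24.065], [0.985, 0.02, 0.172, -504.234], [-0.172, 0.001, 0.985, -1033.106], [0.0, 0.0, 0.0, 1.0]] ['image', 'camera_matrix', 'camera_from_world']
wrist [[358.4992792380782, 0.0, 281.5554983483362], [0.0, 358.4992792380782, 204.48286294224832], [0.0, 0.0, 1.0]] [[0.325, 0.946, -0.002, -575.104], [-0.904, 0.31, -0.294, 38.95], [-0.277, 0.097, 0.956, -380.958], [0.0, 0.0, 0.0, 1.0]] ['image', 'camera_matrix', 'camera_from_world']
{'time': 0.15, 'joint_pos': array([ 1.11899549e+00,  2.76483777e-01,  1.50585601e+00,  1.72567096e-05,
        1.36067723e+00, -1.20997260e-01]), 'joint_vel': array([ 0.00127665, -0.00304081, -0.00396071,  0.00019008,  0.00047183,
        0.00112404]), 'tau': array([ 1.13632495e-04, -4.17149198e+01, -2.46032006e+01, -3.56480459e-04,
        7.76352827e-03, -1.55217901e-05]), 'position': array([186.58837616, 543.47247603, 230.61354143]), 'orientation': array([[-9.45780410e-01,  3.24806112e-01, -6.37040742e-04],
       [ 3.24806682e-01,  9.45779571e-01, -1.27407636e-03],
       [ 1.88672332e-04, -1.41191155e-03, -9.99998985e-01]]), 'ft_force': array([-0.06820053, -0.52805769, -0.74237081]), 'torque': array([ 0.0009544 ,  0.00555099, -0.02367591]), 'opening': 85.24484352239645}
```

View pics/scene0.png

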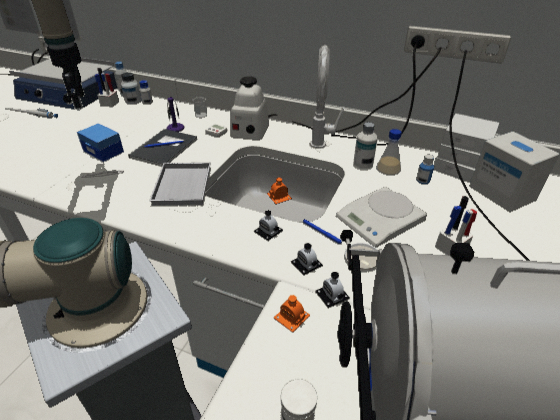

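View pics/top0.png

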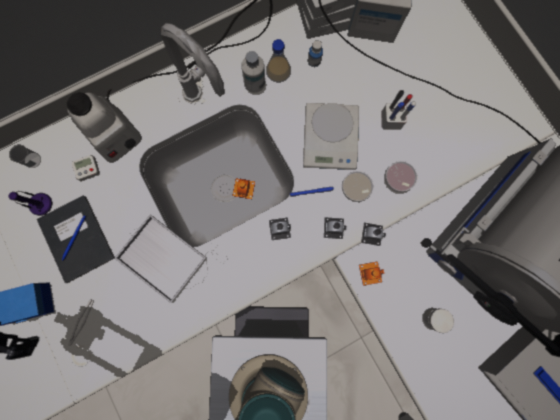

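View pics/wrist0.png

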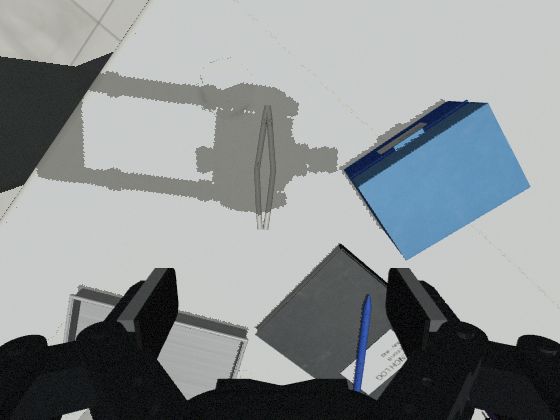

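The top view shows three black counters near px (280,228), (335,228) and (374,233). The tray is near (162,258), the plates near (357,187) and (401,178), and the marker near (312,191). I'll zoom in next.

Run:
```python
import cv2
a=cv2.imread("pics/top0.png"); b=cv2.imread("pics/scene0.png")
cv2.imwrite("pics/topz.png",cv2.resize(a[155:300,260:420],None,fx=4.5,fy=4,interpolation=cv2.INTER_CUBIC) if 0 else cv2.resize(a[160:290,255:425],None,fx=4.5,fy=4.5,interpolation=cv2.INTER_CUBIC))
cv2.imwrite("pics/scenez.png",cv2.resize(b[195:330,230:390],None,fx=4.4,fy=4.4,interpolation=cv2.INTER_CUBIC))
```

```text
(no output)
```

View pics/topz.png

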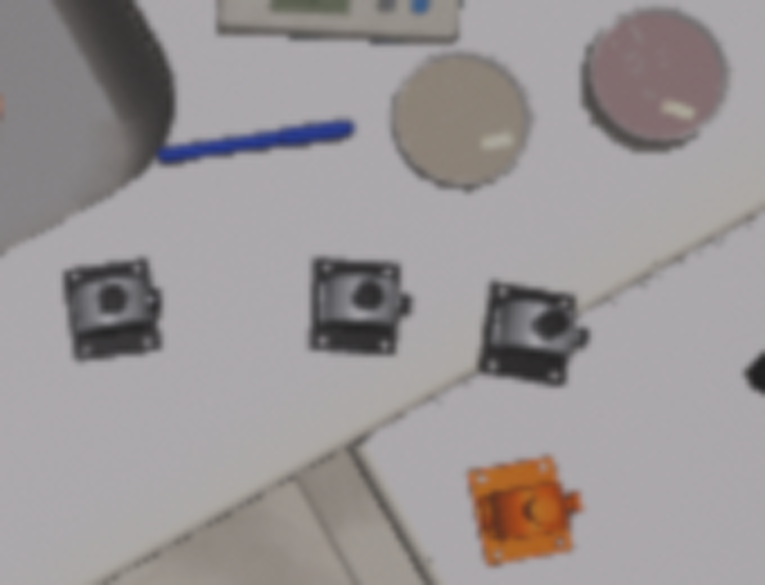

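View pics/scenez.png

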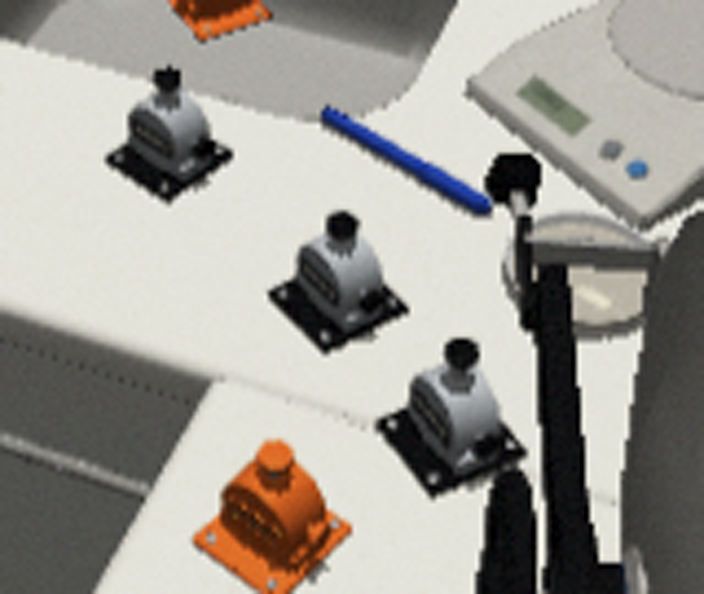

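```bash
cat > h.py <<'E'
import numpy as np, cv2
from rig import manip
def ray(c,uv):
    T=c["camera_from_world"];K=c["camera_matrix"];R=T[:3,:3];o=-R.T@T[:3,3]
    d=np.linalg.inv(K)@np.array([uv[0],uv[1],1.]);d=R.T@np.array([d[0],-d[1],-d[2]]);return o,d/np.linalg.norm(d)
def onz(c,uv,z):
    o,d=ray(c,uv);return o+d*(z-o[2])/d[2]
def tri(c1,u1,c2,u2):
    A=[];b=[]
    for c,u in((c1,u1),(c2,u2)):
        o,d=ray(c,u);P=np.eye(3)-np.outer(d,d);A.append(P);b.append(P@o)
    p=np.linalg.lstsq(np.vstack(A),np.hstack(b),rcond=None)[0]
    gap=[np.linalg.norm(A[i]@p-b[i]) for i in(0,1)];return p,gap
def proj(c,p):
    T=c["camera_from_world"];K=c["camera_matrix"];q=T[:3,:3]@np.asarray(p,float)+T[:3,3]
    q=K@np.array([q[0],-q[1],-q[2]]);return q[:2]/q[2]
def down(yaw):
    # jaws (tool y) along direction yaw in world
    y=np.array([np.cos(yaw),np.sin(yaw),0]);z=np.array([0,0,-1.]);x=np.cross(y,z);return np.column_stack([x,y,z])
E
python3 - <<'E'
from h import *
t=manip.capture("top");s=manip.capture("scene")
tz=lambda u,v:(255+u/4.5-.4,160+v/4.5-.4); sz=lambda u,v:(230+u/4.4-.4,195+v/4.4-.4)
for n,a,b in(("L",(112,298),(167,78)),("M",(369,295),(342,222)),("R",(551,322),(461,350))):
    print(n,onz(t,tz(*a),68).round(1),[x if np.isscalar(x) else np.round(x,1) for x in tri(t,tz(*a),s,sz(*b))])
# bases corners
for n,cs in(("L",[(66,272),(147,260),(160,348),(76,358)]),("M",[(313,260),(400,265),(396,353),(310,349)]),("R",[(492,284),(575,297),(565,384),(480,372)])):
    P=np.array([onz(t,tz(*c),4)[:2] for c in cs]);e=[np.linalg.norm(P[i]-P[i-1]) for i in range(4)]
    print(n,P.mean(0).round(1),np.round(e,1),"yaw",np.degrees(np.arctan2(*(P[0]+P[1]-P[2]-P[3])[::-1])).round(1))
P=[onz(t,c,22).round(0) for c in((152,217),(207,263),(176,300),(119,258))];print("tray",P,np.mean(P,0))
for n,c in(("mk",(335,189)),("pe",(357,187)),("ps",(401,178)),("black",(428,243)),("or",(371,273)),("autoc",(440,250))):print(n,onz(t,c,15).round(0))
E
```

```text
L [455.  -22.9  68. ] [array([455.1, -22.7,  64.5]), array([0.4, 0.4])]
M [ 460.  -179.5   68. ] [array([ 460.3, -180.1,   63.2]), array([0.3, 0.3])]
R [ 445.6 -290.2   68. ] [array([ 445.6, -290.3,   67.3]), array([0.1, 0.1])]
L [456.  -23.7] [56.2 53.2 57.9 54.4] yaw 8.5
M [ 460.9 -180.5] [58.  56.6 57.4 55.4] yaw -2.6
R [ 445.2 -292.2] [57.9 54.1 57.  54.9] yaw -8.4
tray [array([479., 343.,  22.]), array([352., 179.,  22.]), array([249., 259.,  22.]), array([361., 427.,  22.])] [360.25 302.    22.  ]
mk [ 574. -184.   15.]
pe [ 581. -249.   15.]
ps [ 611. -379.   15.]
black [ 421. -450.   15.]
or [ 333. -284.   15.]
autoc [ 401. -483.   15.]
```

Run:
```python
from h import *
t=manip.capture("top");s=manip.capture("scene")
p=tri(t,(427,243),s,(347,236));print("knob",p)
print("bar low?",tri(t,(496,309),s,(346,310)))
j=manip.solve_ik([430,-130,260],down(0.0)),manip.solve_ik([430,-130,260],down(np.pi));print(j)
j=[q for q in j if q is not None]
q=min(j,key=lambda q:abs(q[5]))
manip.command_gripper(0,40)
manip.move_joints(q)
w=manip.capture("wrist");cv2.imwrite("pics/w1.png",w["image"][:,:,::-1]);st=manip.read_state();print(st["time"],st["position"],st["ft_force"],st["opening"])
```

```text
knob (array([ 398.23849578, -351.7152453 ,  252.69495862]), [np.float64(0.5896790790741423), np.float64(0.5896790790733314)])
bar low? (array([ 262.32874102, -480.64505289,  282.24671757]), [np.float64(2.8178976567782383), np.float64(2.8178976567785585)])
(array([-4.48699688e-01,  6.72520990e-02,  1.69786210e+00, -4.44089210e-16,
        1.37647845e+00, -4.48699688e-01]), array([-4.48699688e-01,  6.72520990e-02,  1.69786210e+00, -4.44089210e-16,
        1.37647845e+00,  2.69289297e+00]))
3.7083 [ 430.21955155 -129.39665442  259.94787039] [ 0.47398647 -0.30963466 -0.09160566] -0.3256829463249159
```

View pics/w1.png

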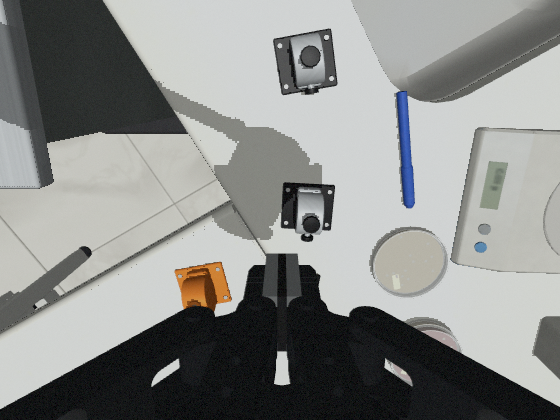

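The wrist view shows L at (310,55), M at (310,222) and R hidden behind the fingers. The autoclave lever knob triangulates to about (398,-352,253), close to counter R, so I'll check the arm's clearance.

Run:
```python
from h import *
t=manip.capture("top");s=manip.capture("scene");w=manip.capture("wrist")
T=w["camera_from_world"];print("cam rel tcp",(-T[:3,:3].T@T[:3,3]-manip.read_state()["position"]).round(0))
im=np.hstack([cv2.resize(t["image"][100:400,200:560],None,fx=1.6,fy=1.6)]);cv2.imwrite("pics/t2.png",im[:,:,::-1])
cv2.imwrite("pics/s2.png",cv2.resize(s["image"],None,fx=1.4,fy=1.4)[:,:,::-1])
k=[(311,57),(311,223)]
for u in k: print(onz(w,u,66).round(1))
```

```text
cam rel tcp [  1.  76. 144.]
[456.5 -22.6  66. ]
[ 460.4 -177.    66. ]
```

View pics/t2.png

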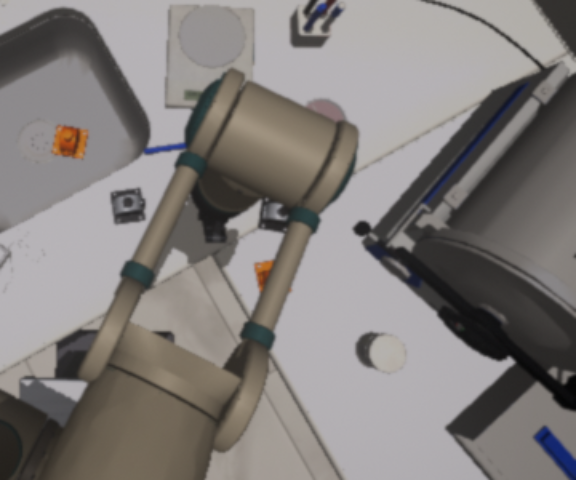

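View pics/s2.png

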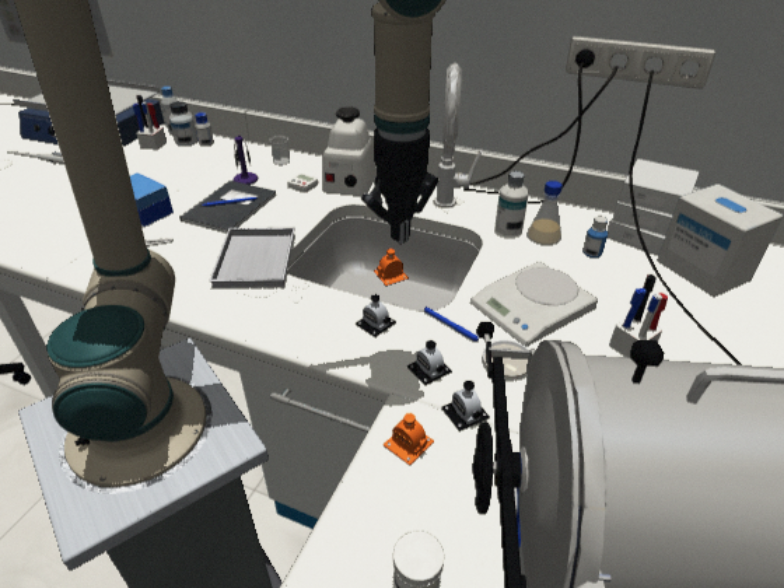

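```bash
cat >> h.py <<'E'
def fz(n=4,dt=0.01):
    v=[]
    for _ in range(n):
        v.append(manip.read_state()["ft_force"][2]);manip.sleep(dt)
    return np.mean(v),np.ptp(v)
def press(x,y,yaw,ztop=76,trav=6.5,fmax=12.5,zmin=56):
    o=down(yaw)
    manip.goto([x,y,ztop+25],o);manip.line_to([x,y,ztop],vel=80);manip.sleep(.15)
    p=manip.read_state()["position"];b,n=fz(6)
    print("start",p.round(1),"base",b.round(2),"noise",n.round(2),"t",manip.read_state()["time"])
    z=ztop;z0=None;log=[]
    while z>zmin:
        z-=0.6;manip.line_to([x,y,z],vel=12);f,_=fz(2);f-=b
        s=manip.read_state();za=s["position"][2];log.append((round(za,2),round(f,2)))
        if z0 is None and f>0.8: z0=za+0.5
        if f>fmax: print("force limit");break
        if z0 is not None and z0-za>=trav: break
    manip.line_to([x,y,ztop+4],vel=60)
    print("contact",z0,"t",manip.read_state()["time"])
    print(*[f"{a}:{c}" for a,c in log])
E
python3 - <<'E'
from h import *
press(460.2,-179,-0.03)
E
```

```text
start [ 460.8 -179.2   76.9] base 0.19 noise 1.6 t 5.2333
contact 65.35252713825908 t 13.475
75.46:-0.1 74.73:-0.32 74.14:-0.06 73.57:-1.17 72.98:0.14 72.36:0.52 71.77:-0.33 71.16:-0.41 70.55:0.03 69.94:-0.41 69.36:-0.25 68.75:-0.45 68.17:-0.31 67.58:0.02 66.95:0.21 66.37:0.22 65.77:0.1 65.18:0.04 64.85:2.69 64.21:4.5 63.63:4.74 63.15:6.06 62.57:6.12 61.87:5.54 61.19:4.55 60.48:4.54 59.75:3.7 59.15:3.22 58.6:3.65
```

Run:
```python
from h import *
press(455.8,-22.8,0.14,ztop=74)
```

```text
start [456.3 -23.3  74.4] base 0.16 noise 1.03 t 14.8083
contact 67.35056646949471 t 21.1083
73.58:0.3 72.81:-0.14 72.15:-0.08 71.56:-0.16 70.99:-0.5 70.37:-0.18 69.75:-0.37 69.16:-0.35 68.56:0.14 68.05:-0.02 67.48:0.72 66.85:1.57 66.24:1.94 65.62:2.19 64.95:1.79 64.37:0.84 63.76:1.24 63.15:0.76 62.57:1.45 62.02:1.34 61.41:0.53 60.7:0.74
```

L peaks at about 2.2 N, so it is the tired one. M peaked at about 6.1 N and is sound. R comes next, with a yaw that keeps the gripper body clear of the lever knob.

Run:
```python
from h import *
manip.line_to([450,-60,150],vel=250)
manip.goto([447,-250,120],down(np.radians(-37)))
press(445.5,-290.5,np.radians(-37),ztop=74)
manip.line_to([447,-250,130],vel=200)
s=manip.capture("scene");cv2.imwrite("pics/s3.png",cv2.resize(s["image"],None,fx=1.4,fy=1.4)[:,:,::-1])
```

```text
start [ 445.9 -290.6   74.6] base -0.07 noise 0.55 t 23.3417
contact 71.58738107120283 t 27.7083
73.51:-0.36 72.73:0.3 72.16:-0.25 71.56:0.18 71.09:1.01 70.65:2.98 70.02:4.82 69.44:5.68 68.93:6.15 68.28:5.42 67.52:5.05 66.79:4.19 66.1:3.5 65.55:3.31 65.0:3.44
```

View pics/s3.png

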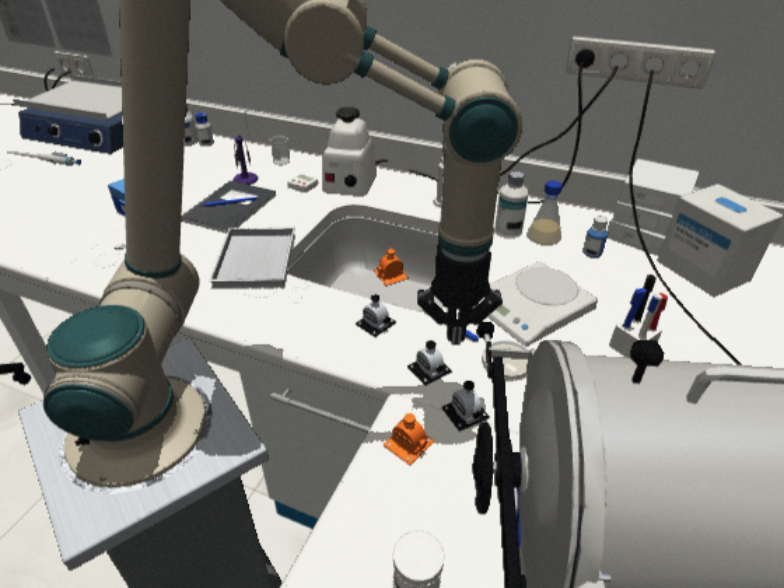

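All three keys clicked: M peaked at about 6.1 N, R at about 6.2 N and L at about 2.2 N. The scene view shows everything still in place. Before grasping L I'll refine its pose from the wrist camera.

Run:
```python
from h import *
manip.line_to([447,-200,170],vel=250)
manip.goto([456,-90,200],down(0.14))
manip.command_gripper(85)
w=manip.capture("wrist");cv2.imwrite("pics/w4.png",w["image"][:,:,::-1])
cen=proj(w,[456,-23.5,4]);print(cen,manip.read_state()["time"])
g=w["image"].max(2);m=(g<70).astype(np.uint8)
x0,y0=int(cen[0])-75,int(cen[1])-75
ys=slice(max(y0,0),y0+150);xs=slice(max(x0,0),x0+150)
c=cv2.resize(w["image"][ys,xs],None,fx=4,fy=4,interpolation=cv2.INTER_CUBIC)
print(ys,xs);cv2.imwrite("pics/w4z.png",c[:,:,::-1])
```

```text
[290.83853304 105.45218922] 30.0833
slice(30, 180, None) slice(215, 365, None)
```

View pics/w4z.png

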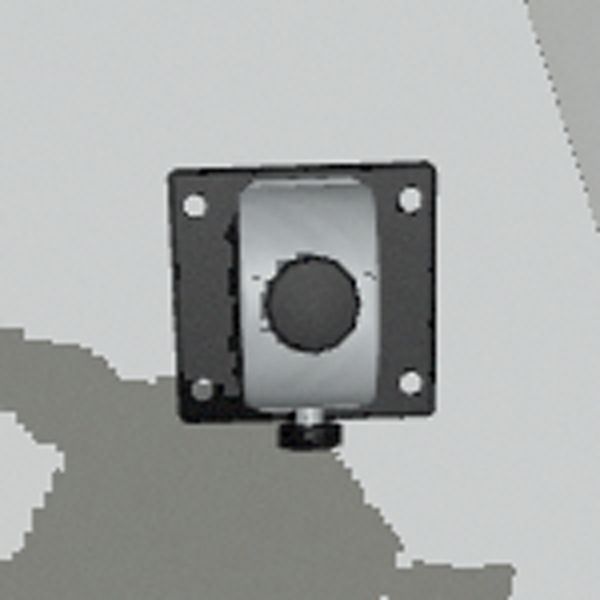

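Run:
```python
from h import *
w=manip.capture("wrist")
f=lambda u,v:(215+u/4-.4,30+v/4-.4)
P=np.array([onz(w,f(*c),5)[:2] for c in((195,206),(411,199),(411,382),(202,389))]);print(P.round(1),P.mean(0))
C=np.array([onz(w,f(*c),4)[:2] for c in((170,170),(435,163),(433,412),(183,418))]);print(C.round(1),C.mean(0))
for Q in(P,C):
    d=Q[1]+Q[2]-Q[0]-Q[3];e=Q[0]+Q[1]-Q[2]-Q[3];print(np.degrees([np.arctan2(d[1],d[0]),np.arctan2(e[1],e[0])-np.pi/2]),np.linalg.norm(d)/2,np.linalg.norm(e)/2)
print("key",onz(w,f(312,304),67.5))
```

```text
[[428.5  -6.1]
 [476.1   2.1]
 [482.9 -37.4]
 [435.1 -45.7]] [455.65971626 -21.78297298]
[[422.    0.7]
 [480.2  10.3]
 [489.2 -43.5]
 [431.6 -53. ]] [455.74485984 -21.38548887]
[9.83704374 9.58965305] 48.34307283866098 40.090063695369494
[9.407292   9.77851784] 58.69805843055112 54.54978688972605
key [455.54338758 -21.72025302  67.5       ]
```

Run:
```python
from h import *
o=down(np.radians(9.6));x,y=455.7,-22.3
manip.goto([x,y,110],o);manip.line_to([x,y,14],vel=80);manip.sleep(.1)
print(manip.read_state()["position"],manip.read_state()["ft_force"])
manip.command_gripper(20,40)
s=manip.read_state();print(s["position"],s["ft_force"],s["opening"],s["time"])
manip.line_to([x,y,60],vel=60);s=manip.read_state();print(s["position"],s["ft_force"],s["opening"],s["time"])
c=manip.capture("scene");cv2.imwrite("pics/s5.png",cv2.resize(c["image"][120:330,180:420],None,fx=2.6,fy=2.6)[:,:,::-1])
for a in(52,52+180,52-180):print(a,manip.solve_ik([360,302,120],down(np.radians(a))))
```

```text
[456.10355905 -22.35759004  14.44801276] [-0.66812153 -0.67020186  0.82315592]
[455.69934336 -22.32341413  14.15162392] [-0.18815101  0.37336949  3.28325815] 27.37334513087302 32.6667
[455.33863726 -22.24305995  59.77073666] [-0.00563133 -0.49755241 -3.09106648] 27.545154048837997 33.5833
52 [ 5.49774080e-01  2.14473437e-01  1.89409673e+00 -4.44089210e-16
  1.03302248e+00 -3.57797131e-01]
232 None
-128 None
```

View pics/s5.png

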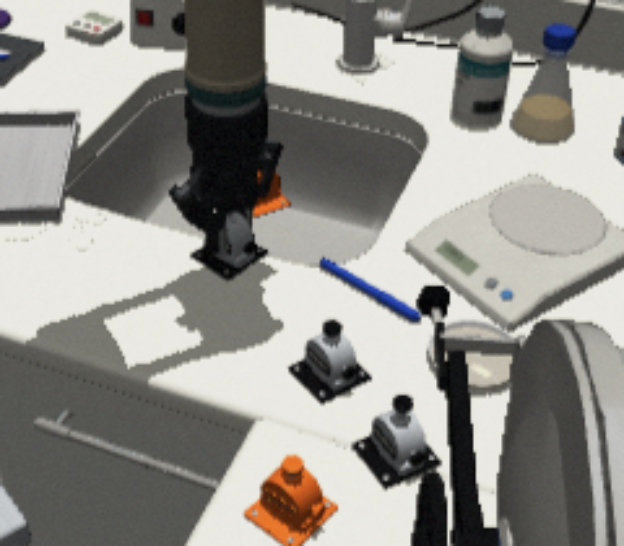

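The counter is held level, with the grip at 27.4 mm and about 3 N of weight. Next is the tray.

Run:
```python
from h import *
manip.line_to([455,-22,130],vel=200)
o=down(np.radians(52))
manip.goto([360,302,130],o);manip.sleep(.1)
t=manip.capture("top")
manip.line_to([360,302,24],vel=90);manip.sleep(.1);b,_=fz(5)
z=24
while z>15:
    z-=.8;manip.line_to([360,302,z],vel=15);f,_=fz(3)
    if f-b>2.0:break
print(z,f-b,manip.read_state()["position"])
manip.command_gripper(60)
manip.line_to([360,302,130],vel=120)
manip.goto([300,120,300],down(np.radians(20)))
s=manip.read_state();print(s["time"],s["ft_force"])
for n in("scene","top"):
    c=manip.capture(n);cv2.imwrite(f"pics/{n}6.png",cv2.resize(c["image"],None,fx=1.4,fy=1.4)[:,:,::-1])
```

```text
16.799999999999994 6.137869595798664 [360.1023423  302.06483809  17.1782582 ]
42.0083 [-0.14664904  0.5791255   0.29533177]
```

View pics/scene6.png

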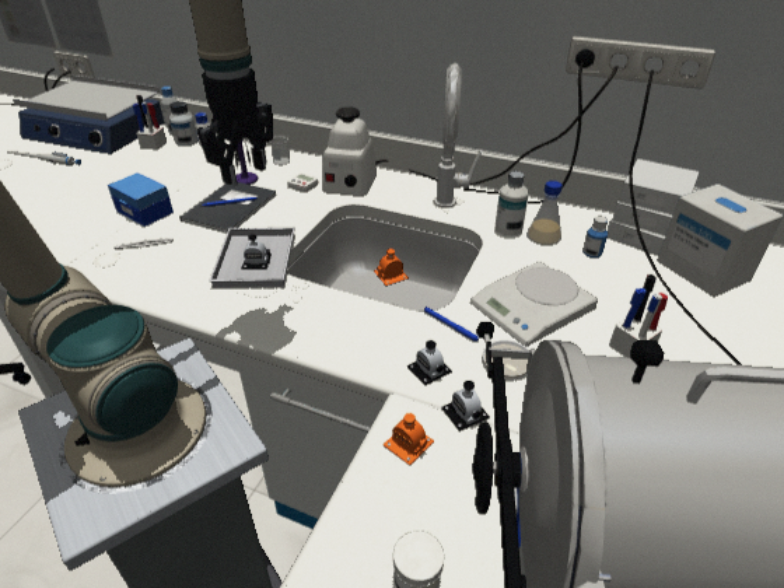

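View pics/top6.png

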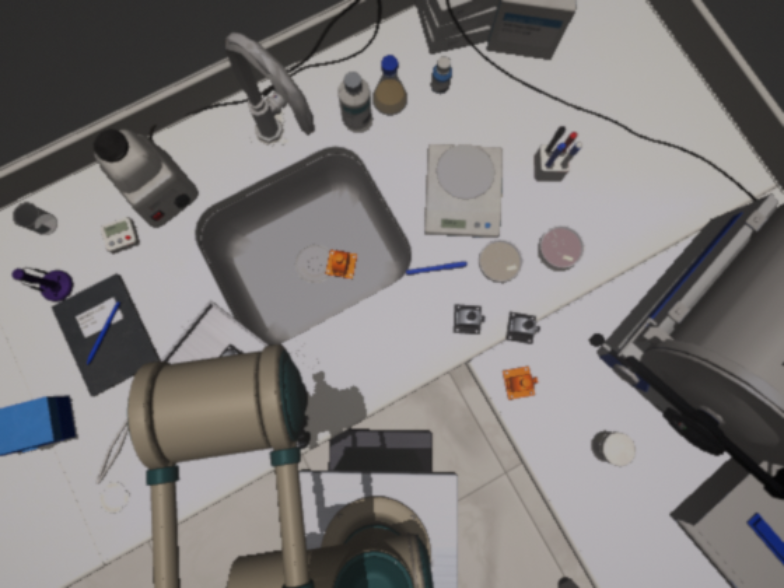

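The scene view shows the counter upright in the middle of the tray at (256,252). In the top view M (468,318), R (522,327), the plates and the marker are where they started, and the arm is clear.

```bash
python3 -c "
from rig import manip
manip.sleep(.3);manip.sign_off()"
```

```text
the job is handed in; nothing more can be done
```

I pressed all three keys through their click, stood the tired counter upright in the repair tray, and signed off at about 42 s of the 72 s limit. No verdict came back.

| Counter (by position) | Peak force (N) | Key travel pressed (mm) | Result |
|---|---|---|---|
| Left (x 456, y -23) | about 2.2 | about 7 | tired |
| Middle (x 460, y -179) | about 6.1 | about 6.3 | sound |
| Right (x 446, y -290) | about 6.2 | about 6.2 | sound |

- **Keys:** no reading passed 6.2 N, against the 18 N limit. I could not see the count wheels. That each one counted rests on the force drop and on travel beyond the 5.3 mm needed.
- **Tray:** I gripped the left counter across its flat faces (27.4 mm measured) and set it down at the tray centre with about 6 N. The last scene picture shows it upright there. The arm hid part of the tray in the top view, so I did not measure its final position or tilt.
- **Rest of the scene:** the middle and right counters, the plates and the marker looked unmoved in the last top view, and the gripper was clear of everything.
- **Disagreements:** the top and wrist cameras differed by 1 to 3 mm on counter positions. The two-camera key heights were about 2 to 4 mm below where the left, middle and right keys made contact. Neither difference affected the work.

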